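# Stand two washed boards against the splash guard to dry

### The job

Stand the two washed boards up to dry against the front of the low steel splash guard: the tall rectangular board from the drying rack and the narrow board lying flat on the worktop. Each stands on the worktop on a short edge, its broad face squarely towards the guard, leaning back on it at a steady slope of some 10 to 25 degrees off upright, wholly within the guard's length, the two side by side without touching. Leave everything else, also the other boards in the rack, where it is.

Things in the scene. Friction and masses are not known exactly. Their poses are not given: they have to be found in the camera images.
- chop_mid (a point): centre of the tall wooden board, 150 wide x 200 tall x 12 mm thick, 0.25 kg, dark slot-shaped mark near its lower edge. Starts upright in one of the rack's three slots, lower edge 30 mm above the worktop, top at 230 mm, free above the hoops to be gripped across its thickness. x = normal of the broad faces, y = along the 150 mm width, z = along the 200 mm height (up at the start)
- serve_mid (a point): centre of the narrow wooden board, 200 long x 56 wide x 18 mm thick, 0.14 kg, lying flat on the worktop in front of the guard. x = along the 200 mm length (at the start within about 35 degrees of the guard's x), y = along the 56 mm width, z = normal of the broad faces (up at the start). Either short edge may be the lower one at the end
- guard: fixed splash guard: upright steel wall 500 mm long, 120 high, 12 thick, gussets and foot plate behind it only. Origin on the worktop at the foot of its front face, half-way along; x = horizontal, into the wall, away from the robot (boards lean on the side x < 0), y = along the wall, z = up. Steel containers 100 mm high and squeeze bottles to 170 mm and a fixed bowl stand behind it
- rack: fixed wire drying rack, 190 (x) x 110 (y) mm, origin on the worktop under its centre. Boards stand in three slots at x = -55, 0, 55 mm, faces normal to the rack's x, on rails whose tops are 30 mm above the worktop; each slot is 16 mm wide between two wire hoops that reach 87 mm above the worktop
- square: bystander: small square wooden board 125 x 125 x 12 mm, upright in another slot of the rack (top at 155 mm); origin at the middle of its lower edge, x = its face normal, z up
- disc: bystander: round wooden board, 168 mm diameter, 12 mm thick, upright in another slot of the rack (top at 187 mm); origin at its lowest point as it starts, x = its face normal
- bottle: bystander: white plastic bottle, 60 mm diameter, 150 mm high, standing close to the guard's front towards one end of it; origin under its centre, on the worktop
- jar: bystander: glass jar with a steel lid, 68 mm diameter, 120 mm high, standing close to the guard's front towards the end that the bottle does not hold; origin under its centre. At least 320 mm of the guard is clear between bottle and jar.
- mug: bystander: white mug, 76 mm diameter, 90 mm high, handle to its +y side (reaching about 70 mm from its axis), on the worktop on the -y side of the narrow board; origin under its centre
- brush: bystander: flat wooden-handled brush lying on the worktop on the right near the robot, about 200 mm long along its x; origin under its middle
Mind the look-alikes: they are no part of the job. Of the things that look like the part that bears serve_mid, take the one that is farthest to the robot's right at the start.

How it is judged (in metres and radians):
At the end, for the whole second after the job is handed in: Both boards rest on the worktop on a short edge (centre 80 to 110 mm up) against the guard's front, touching it, tilted 5 to 32 degrees off upright, within 10 degrees square to it, within its length (sideways overhang at most 5 mm), at rest and not touching each other (angle between the z axis of chop_mid and the z axis of guard, either way round between 0.09 and 0.56 rad and angle between the y axis of each of chop_mid, serve_mid and the y axis of guard, either way round below 0.18 rad and angle between the x axis of chop_mid and the x axis of guard, either way round below 0.58 rad and height (world z) of chop_mid between 0.08 and 0.11 m and x of chop_mid in the frame of guard between -0.09 and 0 m and y of chop_mid in the frame of guard between -0.18 and 0.18 m and contact force between each of chop, serve and guard above 0.03 N and linear speed of each of chop, serve below 0.02 m/s and angular speed of each of chop, serve below 0.1 rad/s and angle between the x axis of serve_mid and the z axis of guard, either way round between 0.09 and 0.56 rad and angle between the z axis of serve_mid and the x axis of guard, either way round below 0.58 rad and height (world z) of serve_mid between 0.08 and 0.112 m and x of serve_mid in the frame of guard between -0.09 and 0 m and y of serve_mid in the frame of guard between -0.225 and 0.225 m and contact force between chop and serve below 0.03 N).
It fails at once if the bottle or the jar is shifted more than 30 mm or knocked over (distance of any of bottle, jar from where it was at the start of the episode above 0.03 m or angle between any of bottle, jar's own z axis and vertical above 0.5 rad).
It fails at once if the mug is shifted more than 30 mm or knocked over (distance of mug from where it was at the start of the episode above 0.03 m or angle between mug's own z axis and vertical above 0.5 rad).
It fails at once if the small square board in the rack is shifted more than 30 mm or tipped (distance of square from where it was at the start of the episode above 0.03 m or angle between square's own z axis and vertical above 0.5 rad).
It fails at once if the round board in the rack or the brush is shifted more than 30 mm (distance of any of disc, brush from where it was at the start of the episode above 0.03 m).
It also fails if it takes over 72 s, if anything falls off the work surface, if the arm or the gripper's body presses on something with over 40 N, if the wrist force passes 120 N, or if a joint passes its speed limit or range.

### The arm

A 7-joint arm with a two-finger parallel gripper is mounted at the origin on the work surface. World frame = base frame: x ahead of the robot, y to its left, z up, the work surface at z = 0. Lengths are in mm, angles in rad, forces in N, time in s.
With the tool pointing down it reaches from about 350 to 900 mm from the base axis. Payload 8.1 kg.
Tool frame: the origin (TCP) lies at the very end of the fingers, on their centre line; the grasp point (between the pads) lies 19 mm behind it; x points along the fingers, y is the direction in which the jaws open and shut, and the axes are right-handed (so a half turn about x gives the same grasp; the last joint's range is limited). The gripper opens to 92 mm and grips with 3 to 60 N. Pads are 19 mm wide; open, the fingers measure 130 mm over their backs; the gripper's body (75 mm by 190 mm) begins 47 mm behind the grasp point.
Start: joints at [1.211, 0.434, 0.025, 1.573, -0.012, 1.134, -0.075], TCP at [158.717, -604.525, 226.742] pointing down, gripper open.
Joint ranges: [-2.62, 2.62], [-0.44, 2.09], [-1.27, 1.32], [0.08, 2.57], [-1.32, 4.46], [0.12, 2], [-2.74, 2.74]. Speed limits (rad/s): [2.22, 2.22, 3.01, 3.01, 3.14, 3.14, 3.14].

### API

Orientations are given as [roll, pitch, yaw] about the fixed x, y, z axes, in that order (R = Rz(yaw) Ry(pitch) Rx(roll)).
In Python, from bench import get_obs, read_camera, hand_in gives the robot as it stands.
- The arm moves only by the tool send_rows, never from a script. Its argument "increments" is a list of rows, each a list of 5 numbers: the shift along the tool's x, y, z normalised to -1 to 1, where 1 is 75 cm, then the turn about the tool's x normalised to -1 to 1, where 1 is 90 degrees, then the opening, from -1 (shut) to 1 (fully open). A call has 1 to 12 rows; each row shifts and turns the commanded pose from where the row before left it, along the tool's axes as they then stand; what a row does not reach is not made up. A row lasts 1/12 s, in which the tool goes at most 41.7 mm and 7.16 degrees, less where a joint would pass 70% of its speed; a pose out of reach is approached as far as the arm can. A call with a number of a shift or a turn outside -1 to 1 is refused whole. A call with a gripper value outside its range is refused whole. The fingers move at their own pace and stop on an object; "squeeze" is the grip in N (left out, the last holds). Time passes only in rows, so rows that do not move let the fingers close. It gives the time, the measured TCP pose, the force and the opening at its end, in the units of the state.
- get_obs(): the state, without advancing time (a new reading comes with each control period).
- read_camera(name): name is "scene" or "top" or "wrist"; returns a dict with "image" (420x560x3 uint8, blue, green, red), "camera_matrix" (3x3 intrinsics, pixels), "extrinsics" (4x4, takes a point from camera to world coordinates); the wrist camera has in their place "T_tool_cam" (4x4, takes a point from camera to tool coordinates, whose origin is the TCP and whose axes are the tool frame's). Camera axes: x right, y down, z forward; pixel columns grow to the right and rows downward; lengths in mm; the calibration is good to about 2 mm. A picture is of the moment at which its call begins: read the wrist's pose just before it. There is no depth.
- hand_in(): hands the job in, once; it reports no verdict.
The state is a dict: "time_s": time; "qpos": joint angles; "qvel": joint speeds; "joint_torque": joint torques, N m; "tcp_pos": TCP position; "tool_rot": TCP orientation; "ft_force": force on the tool from outside, world axes, zero at the start; "wrist_torque": the same for the moment, N m; "grip_width": finger opening in mm.
Only numpy, scipy, OpenCV 4.12 (cv2) and the standard library are available. Lean on these libraries where they do the work, as an engineer would, in place of code of your own. Each camera call takes 0.05 s, during which the arm holds its last target.

## Working session

There is one attempt and no reset: what is moved stays moved. The work goes in short steps, Python scripts to look and compute and a tool call to move; the robot and the scene stay as the last step left them, time stands still between calls to the robot, and variables do not carry over. Pictures are saved under pics/ and viewed, and the job is handed in when it is done.

Besides the shell and the picture viewer there is one more tool, called after ">>>" as a command line: name --pt "numbers of a row" for each row, then --argument value for the rest. send_rows: Moves the arm, as the interface text tells. Its arguments: {"type":"object","properties":{"increments":{"type":"array"},"squeeze":{"type":"number"}},"required":["increments"]}

```bash
ls; mkdir -p pics
python3 - <<'E'
from bench import *
import cv2
print(get_obs())
for n in("scene","top","wrist"):
    r=read_camera(n); cv2.imwrite(f"pics/{n}0.png",r["image"]); print(n,{k:v.tolist() for k,v in r.items() if k!="image" and hasattr(v,'tolist')})
E
```

```text
pics
{'time_s': 0.0, 'qpos': array([ 1.2114156 ,  0.43523154,  0.02499975,  1.57407263, -0.01155428,
        1.13399692, -0.07514492]), 'qvel': array([-1.05333842e-03, -9.60657309e-04,  1.35210752e-03, -4.17040896e-04,
       -7.44705020e-05,  3.96909360e-04,  8.41102594e-04]), 'joint_torque': array([-2.48737260e-04, -6.67846870e+01,  9.84649099e-01, -3.14473951e+01,
       -6.07324555e-02,  4.25805361e-02,  2.49581562e-04]), 'tcp_pos': array([ 158.51941555, -604.04901829,  225.94944373]), 'tool_rot': array([-1.44594993,  1.56923146,  1.95230406]), 'ft_force': array([-0.68180837, -0.4752993 , -0.97282709]), 'wrist_torque': array([ 0.02286795, -0.01916548,  0.01660456]), 'grip_width': 91.35971961681042}
scene {'camera_matrix': [[465.09766932720544, 0.0, 282.82409227976825], [0.0, 465.09766932720544, 204.94594050433574], [0.0, 0.0, 1.0]], 'extrinsics': [[0.7416199631889914, 0.38360348623669355, -0.550316450368889, 1081.0769301209293], [0.6707419176079505, -0.43657805778693215, 0.5995872575552281, -679.0754279921294], [-0.01025232476896443, -0.8137861910883256, -0.5810739411045608, 770.
[... 196 characters left out ...]
20311584, -0.9960723693302762, 0.08746030233653072, 341.66744886353024], [-0.99988046620883, -0.013140694052044247, 0.008147113221462617, 8.972108670270591], [-0.006965825295000662, -0.08756230476980506, -0.9961346897188951, 1220.2160867416087], [0.0, 0.0, 0.0, 1.0]]}
wrist {'camera_matrix': [[313.4230702578707, 0.0, 283.840674676456], [0.0, 313.4230702578707, 208.40412984272604], [0.0, 0.0, 1.0]], 'T_tool_cam': [[0.0008568349323121682, -0.2906483861894733, 0.9568295467006395, -157.81585176738952], [0.999999518913739, 0.0007059241339772834, -0.0006810605003108676, 0.4808990775989619], [-0.0004774999338057734, 0.9568296699395193, 0.29064885122298584, -78.3076057031147], [0.0, 0.0, 0.0, 1.0]]}
```

View pics/scene0.png

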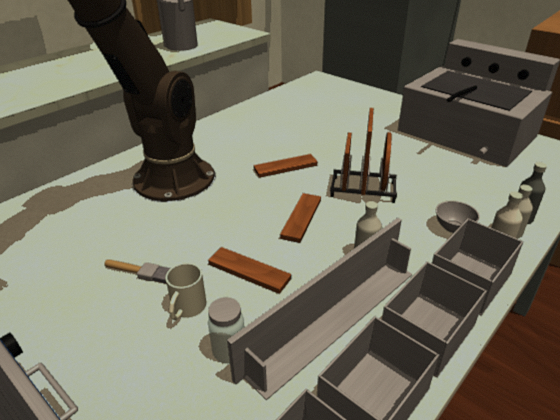

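View pics/top0.png

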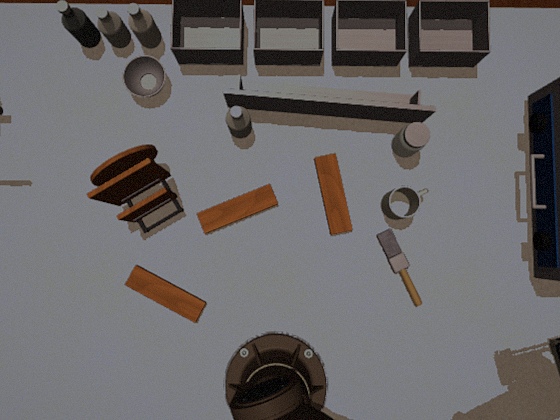

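View pics/wrist0.png

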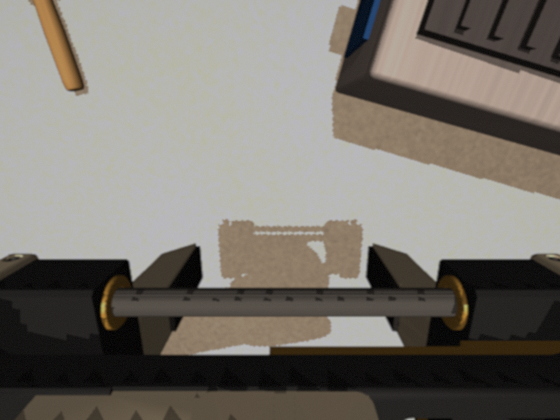

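The three narrow boards sit at top pixels (334,193), (237,209) and (165,293). The rightmost, by the mug at (334,193), is the serve. The rack is at (135,185), the tall board is in its middle slot, and the guard runs from (225,95) to (435,112). Next I zoom in to measure.

Run:
```python
import cv2
t=cv2.imread("pics/top0.png"); s=cv2.imread("pics/scene0.png")
cv2.imwrite("pics/a1.png",cv2.resize(t[70:250,215:445],None,fx=3.4,fy=3.3,interpolation=cv2.INTER_CUBIC)[:600,:800])
cv2.imwrite("pics/a2.png",cv2.resize(t[130:245,75:200],None,fx=5,fy=5,interpolation=cv2.INTER_CUBIC))
cv2.imwrite("pics/a3.png",cv2.resize(s[100:220,300:430],None,fx=5,fy=5,interpolation=cv2.INTER_CUBIC))
cv2.imwrite("pics/a4.png",cv2.resize(s[195:395,170:430],None,fx=3,fy=3,interpolation=cv2.INTER_CUBIC))
```

```text
(no output)
```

View pics/a1.png

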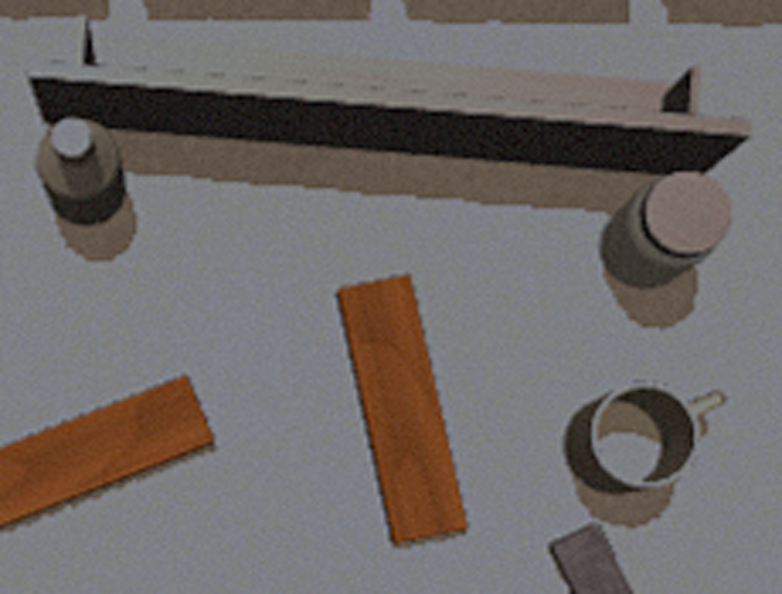

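View pics/a2.png

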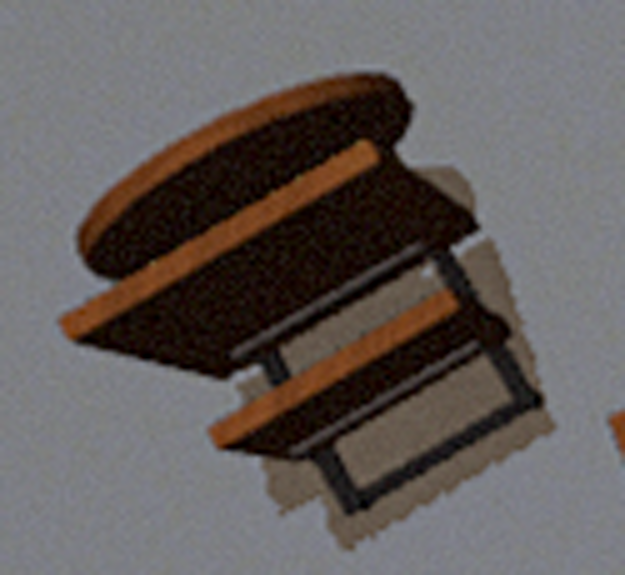

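View pics/a3.png

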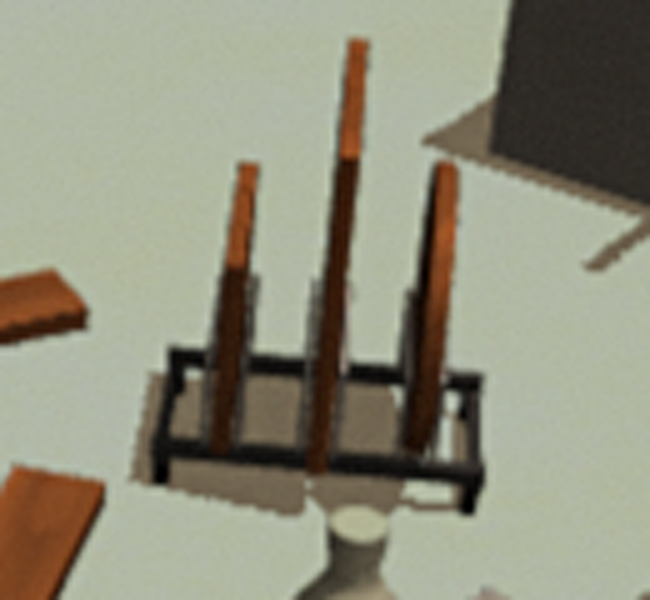

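View pics/a4.png

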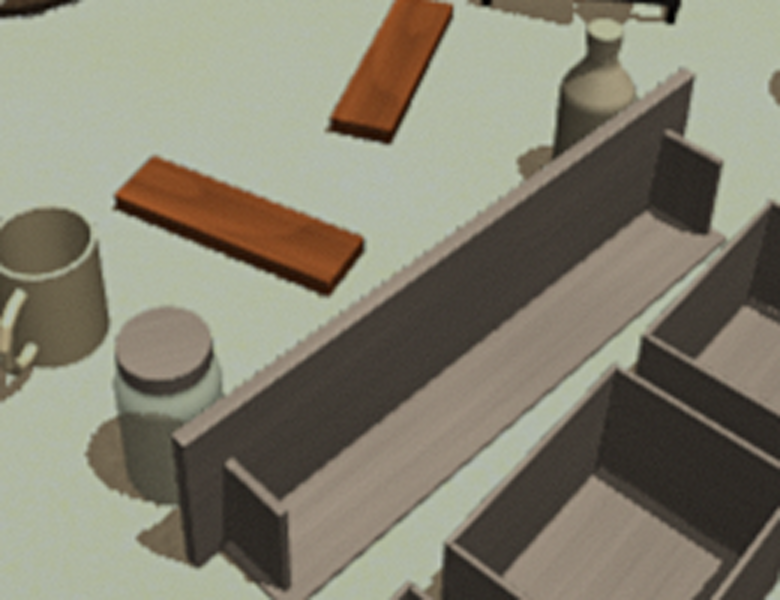

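a1 shows the guard front's top edge from (32,78) to (735,135) and its foot from (45,122) to (705,174), with the serve's corners, the bottle and the jar also visible. a2 shows the tall board's top strip from about (65,330) to (372,150), in the middle slot. Now I cast rays.

```bash
cat > h.py <<'E'
import numpy as np,cv2
from bench import *
from scipy.spatial.transform import Rotation as Rn
TK=np.array([[481.548167024363,0,270.8579065426744],[0,481.548167024363,202.86898778564478],[0,0,1]])
TE=np.array([[0.01380328120311584,-0.9960723693302762,0.08746030233653072,341.66744886353024],[-0.99988046620883,-0.013140694052044247,0.008147113221462617,8.972108670270591],[-0.006965825295000662,-0.08756230476980506,-0.9961346897188951,1220.2160867416087],[0,0,0,1]])
SK=np.array([[465.09766932720544,0,282.82409227976825],[0,465.09766932720544,204.94594050433574],[0,0,1]])
SE=np.array([[0.7416199631889914,0.38360348623669355,-0.550316450368889,1081.0769301209293],[0.6707419176079505,-0.43657805778693215,0.5995872575552281,-679.0754279921294],[-0.01025232476896443,-0.8137861910883256,-0.5810739411045608,770.9071444727686],[0,0,0,1]])
def cast(K,E,p,z):
    d=E[:3,:3]@np.linalg.inv(K)@np.array([p[0],p[1],1.]); o=E[:3,3]
    return o+d*(z-o[2])/d[2]
def top(p,z): return cast(TK,TE,p,z)
def sc(p,z): return cast(SK,SE,p,z)
def proj(K,E,X):
    c=E[:3,:3].T@(np.asarray(X,float)-E[:3,3]); q=K@c; return q[:2]/q[2]
E
python3 - <<'E'
from h import *
np.set_printoptions(precision=1,suppress=True)
A=lambda x,y:(215+x/3.4,70+y/3.3)
B=lambda x,y:(75+x/5,130+y/5)
D=lambda x,y:(170+x/3,195+y/3)
C=lambda x,y:(300+x/5,100+y/5)
gl,gr=top(A(32,78),120),top(A(735,135),120)
print("guard top front",gl,gr,np.linalg.norm(gl-gr),np.degrees(np.arctan2(*(gl-gr)[:2])))
bl,br=top(A(45,122),0),top(A(705,174),0); print("foot",bl,br,np.linalg.norm(bl-br))
# scene: guard top back/front corners
print("scene guard top R front,L front",sc(D(176,440),120),sc(D(683,70),120))
t=[top(B(*p),230) for p in[(60,320),(75,342),(365,140),(382,160)]]
print("chop top",t); m=sum(t)/4; print(m); u=(t[2]+t[3]-t[0]-t[1])/2; print(np.linalg.norm(u),np.degrees(np.arctan2(u[1],u[0])))
print("scene chop top",[sc(C(*p),230) for p in[(346,156),(358,157),(348,40),(368,40)]])
img=cv2.imread("pics/top0.png"); 
hsv=cv2.cvtColor(img,cv2.COLOR_BGR2HSV); mk=cv2.inRange(hsv,(3,120,60),(20,255,255))
for c in cv2.findContours(mk,0,2)[0]:
    if cv2.contourArea(c)>200:
        (cx,cy),wh,a=cv2.minAreaRect(c); bx=cv2.boxPoints(((cx,cy),wh,a)); w=[top(p,18) for p in bx]
        w=np.array(w); print("rect",(cx,cy),top((cx,cy),18)[:2],np.linalg.norm(w[1]-w[0]),np.linalg.norm(w[2]-w[1]),w[:,:2].tolist())
print("bottle top",top(A(72,138),150),"jar top",top(A(687,214),120),"mug",top(A(645,437),90))
E
```

```text
guard top front [693.6 130.3 120. ] [ 658.  -352.1  120. ] 483.73541776916676 4.220002311622295
foot [696.7 132.8   0. ] [ 661.2 -368.4    0. ] 502.45529470339227
scene guard top R front,L front [ 664.7 -366.7  120. ] [699.2 128.  120. ]
chop top [array([442. , 398.5, 230. ]), array([433. , 391.8, 230. ]), array([519.1, 274.5, 230. ]), array([510.8, 267.1, 230. ])]
[476.2 333.  230. ]
146.48205700067737 -58.07168805623061
scene chop top [array([517. , 266.3, 230. ]), array([522.2, 269.4, 230. ]), array([437.4, 388.4, 230. ]), array([445.9, 395.7, 230. ])]
rect (410.0999755859375, 287.1999816894531) [ 243.2 -327.1] 17.797608149895947 93.99147988447083 [[281.410807463619, -298.1553791243925], [289.479261744999, -314.0190136816597], [205.2748334269257, -355.7803898862263], [197.29908906529863, -339.9992927705491]]
rect (165.303466796875, 293.47991943359375) [219.2 276.3] 55.935534350884325 199.3871078720438 [[239.30976500495746, 377.9587442981857], [289.35042672661837, 352.9644213912282], [199.18923791135362, 175.1269146132816], [149.85002695555767, 200.54257487981394]]
rect (141.5, 203
[... 653 characters left out ...]
85827266], [547.6918177932146, 323.40106776346477], [453.6267221863088, 476.00120413393284]]
rect (332.7587890625, 193.6647186279297) [ 472.4 -136.1] 55.71821710400122 198.46171985980595 [[563.4905792798211, -87.19478279365308], [576.3882219712385, -141.3996767632306], [382.63853095587655, -184.3893439073695], [370.03184157910715, -130.9305408546971]]
rect (117.40042877197266, 159.3734588623047) [552.6 408.9] 166.8094981420056 24.000640124030948 [[519.383598949225, 486.11336284631744], [606.489390850683, 343.8530743340005], [586.0225175954912, 331.31761161740485], [499.15862014330116, 473.4251237395504]]
bottle top [642.1  99.3 150. ] jar top [ 601.  -318.6  120. ] mug [ 446.1 -296.5   90. ]
```

```bash
cat >> h.py <<'E'
np.set_printoptions(precision=3,suppress=True)
def plan(tgt,yaw_deg,verbose=True):
    """yaw_deg: wanted world heading of tool y (mod 180); prints shift in FINAL tool axes, units, & turn about x"""
    o=get_obs(); R=Rn.from_euler('xyz',o['tool_rot']).as_matrix(); p=o['tcp_pos']
    h=np.degrees(np.arctan2(R[1,1],R[0,1])); 
    d=(yaw_deg-h+90)%180-90      # world yaw change
    t=-d                          # tool x points down
    R2=R@Rn.from_euler('x',np.radians(t)).as_matrix()
    s=R2.T@(np.asarray(tgt,float)-p)
    print("t",round(o['time_s'],2),"tcp",p.round(1),"xaxis",R[:,0].round(3),"yhead",round(h,2),"q7",o['qpos'][6].round(2),"F",o['ft_force'].round(1),"w",round(o['grip_width'],1))
    print("turn units",round(t/90,4),"deg",round(t,2),"then shift units",(s/750).round(4),"mm",s.round(1),"final yhead",np.degrees(np.arctan2(R2[1,1],R2[0,1])).round(2))
E
python3 - <<'E'
from h import *
plan((548.5,-119,150),102.7)
E
```

```text
t 0.15 tcp [ 158.6 -604.1  226.1] xaxis [-0.     0.001 -1.   ] yhead -75.29 q7 -0.08 F [ 0.2  0.1 -0.2] w 91.7
turn units 0.0224 deg 2.01 then shift units [ 0.102 -0.517 -0.649] mm [  76.5 -387.5 -487. ] final yhead -77.3
```

>>> send_rows --pt "0 -0.0323 -0.0406 0.0224 1" --pt "0 -0.0323 -0.0406 0 1" --pt "0 -0.0323 -0.0406 0 1" --pt "0 -0.0323 -0.0406 0 1" --pt "0 -0.0323 -0.0406 0 1" --pt "0 -0.0323 -0.0406 0 1" --pt "0 -0.0323 -0.0406 0 1" --pt "0 -0.0323 -0.0406 0 1"

```text
time_s: 0.82
tcp_pos: [353.4, -359.4, 226.7]
tool_rot: [0.698, 1.571, -2.222]
ft_force: [0.6, -0.5, 0.2]
grip_width: 92.0
```

>>> send_rows --pt "0 -0.0323 -0.0406 0 1" --pt "0 -0.0323 -0.0406 0 1" --pt "0 -0.0323 -0.0406 0 1" --pt "0 -0.0323 -0.0406 0 1" --pt "0 -0.0323 -0.0406 0 1" --pt "0 -0.0323 -0.0406 0 1" --pt "0 -0.0323 -0.0406 0 1" --pt "0 -0.0323 -0.0406 0 1" --pt "0 0 0 0 1" --pt "0 0 0 0 1"

```text
time_s: 1.65
tcp_pos: [548.7, -115.8, 226.2]
tool_rot: [-1.448, 1.57, 1.92]
ft_force: [-1.0, -0.7, -0.5]
grip_width: 91.8
```

Run:
```python
from h import *
plan((548.5,-119,4),102.7)
o=get_obs();R=Rn.from_euler('xyz',o['tool_rot']).as_matrix();p=o['tcp_pos']
r=read_camera("wrist");cv2.imwrite("pics/w1.png",r["image"])
E=np.eye(4);E[:3,:3]=R;E[:3,3]=p;E=E@r["T_tool_cam"];K=r["camera_matrix"]
mk=cv2.inRange(cv2.cvtColor(r["image"],cv2.COLOR_BGR2HSV),(3,120,60),(20,255,255))
for c in cv2.findContours(mk,0,2)[0]:
    if cv2.contourArea(c)>300:
        b=cv2.approxPolyDP(c,8,True)[:,0]; print(b.tolist(),[cast(K,E,q,18)[:2].round(1).tolist() for q in b])
```

```text
t 1.65 tcp [ 548.7 -115.8  226.2] xaxis [-0.     0.001 -1.   ] yhead -77.03 q7 -1.32 F [-1.  -0.7 -0.5] w 91.8
turn units 0.0031 deg 0.27 then shift units [0.296 0.004 0.001] mm [222.2   3.4   0.9] final yhead -77.3
[[450, 277], [458, 330], [467, 300]] [[474.3, -355.6], [399.8, -397.2], [447.1, -390.7]]
[[177, 238], [167, 197], [13, 225], [38, 259]] [[448.4, -1.0], [498.8, 17.6], [419.6, 200.0], [379.0, 169.5]]
[[269, 164], [268, 287], [308, 287], [312, 166]] [[565.6, -94.0], [406.1, -127.2], [418.1, -178.7], [574.7, -143.6]]
```

View pics/w1.png

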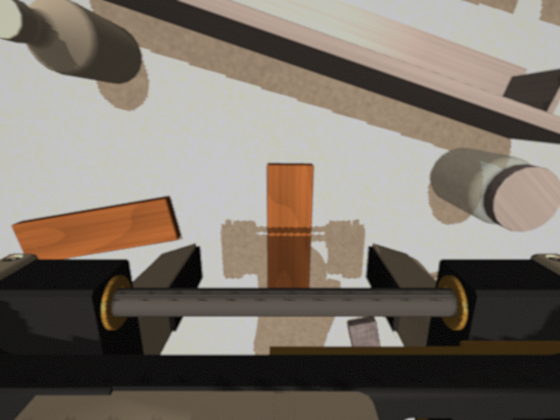

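The wrist view has the serve board centred between the fingers with its far end at (290,164), which agrees with the top view to about 4 mm. Descending.

>>> send_rows --pt "0.045 0.007 0 0.003 1" --pt "0.045 0 0 0 1" --pt "0.045 0 0 0 1" --pt "0.045 0 0 0 1" --pt "0.045 0 0 0 1" --pt "0.035 0 0 0 1" --pt "0.02 0 0 0 1" --pt "0.015 0 0 0 1" --pt "0 0 0 0 1"

```text
time_s: 2.45
tcp_pos: [546.8, -125.1, 3.5]
tool_rot: [-0.145, 1.567, -3.072]
ft_force: [0.1, -0.5, 0.8]
grip_width: 91.9
```

>>> send_rows --pt "0 0 0 0 -1" --pt "0 0 0 0 -1" --pt "0 0 0 0 -1" --pt "0 0 0 0 -1" --pt "0 0 0 0 -1" --pt "0 0 0 0 -1" --pt "0 0 0 0 -1" --pt "0 0 0 0 -1" --pt "0 0 0 0 -1" --squeeze 5

```text
time_s: 3.2
tcp_pos: [549.3, -123.6, 6.0]
tool_rot: [2.789, 1.57, -0.136]
ft_force: [-0.4, 0.7, 5.8]
grip_width: 56.3
```

>>> send_rows --pt "-0.01 0 0 0 -1" --pt "-0.02 0 0 0 -1" --pt "-0.02 0 0 0 -1" --pt "-0.02 0 0 0 -1" --pt "-0.03 0 0 0 -1" --pt "-0.03 0 0 0 -1" --pt "-0.03 0 0 0 -1" --pt "-0.04 0 0 0 -1" --pt "-0.04 0 0 0 -1" --pt "-0.02 0 0 0 -1" --pt "0 0 0 0 -1" --pt "0 0 0 0 -1"

```text
time_s: 4.2
tcp_pos: [549.1, -123.7, 201.2]
tool_rot: [2.633, 1.569, -0.292]
ft_force: [-0.3, 0.4, -3.1]
grip_width: 56.1
```

Run:
```python
from h import *
plan((548.5,-119,240),85.95)
s=read_camera("scene")["image"];t=read_camera("top")["image"]
cv2.imwrite("pics/s2.png",s); cv2.imwrite("pics/t2.png",t)
```

```text
t 4.2 tcp [ 549.1 -123.7  201.2] xaxis [ 0.001 -0.    -1.   ] yhead -77.58 q7 -1.32 F [-0.3  0.4 -3.1] w 56.1
turn units 0.183 deg 16.47 then shift units [-0.052 -0.006  0.001] mm [-38.8  -4.7   0.8] final yhead -94.05
```

View pics/s2.png

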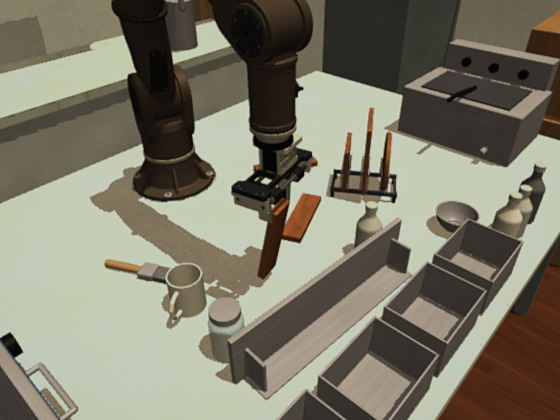

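Run:
```python
import cv2
s=cv2.imread("pics/s2.png")
cv2.imwrite("pics/s2c.png",cv2.resize(s[140:290,220:340],None,fx=4,fy=4,interpolation=cv2.INTER_CUBIC))
```

```text
(no output)
```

View pics/s2c.png

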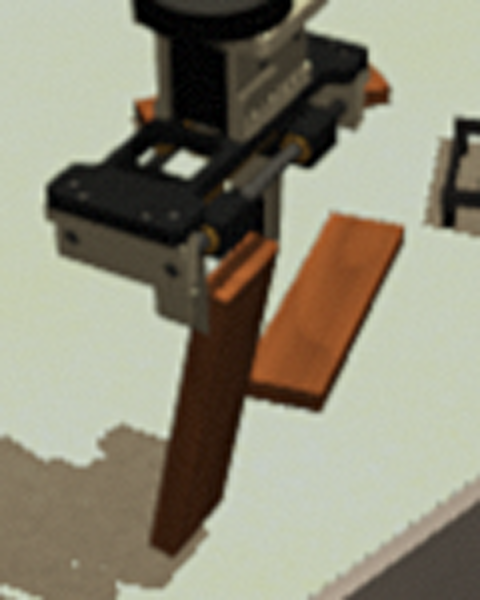

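Run:
```python
from h import *
h=np.radians(-77.58); ty=np.array([np.cos(h),np.sin(h),0]); g=np.array([549.1,-123.7,205]); f=np.array([np.cos(h+np.pi/2),np.sin(h+np.pi/2),0])
def ip(p,off):
    d=SE[:3,:3]@np.linalg.inv(SK)@np.array([220+p[0]/4,140+p[1]/4,1]);o=SE[:3,3]
    X=o+d*((g+off*ty-o)@ty)/(d@ty); return X,(X-g)@f,X[2]
for p,off in[((175,556),28),((152,545),28),((222,500),-28),((275,258),-28),((218,300),28)]: print(p,ip(p,off))
```

```text
(175, 556) (array([ 538.809, -154.637,   29.771]), np.float64(-16.70401325617092), np.float64(29.77148862715137))
(152, 545) (array([ 523.992, -157.9  ,   31.097]), np.float64(-31.875835165887455), np.float64(31.097238405723033))
(222, 500) (array([ 524.401, -100.468,   25.735]), np.float64(-19.124092257953112), np.float64(25.73480713793174))
(275, 258) (array([559.583, -92.72 , 211.654]), np.float64(16.900896354663644), np.float64(211.65368017356298))
(218, 300) (array([ 570.633, -147.629,  220.766]), np.float64(15.882272550224313), np.float64(220.76617816026192))
```

The serve hangs tilted about 8° with its bottom toward the robot, which is the lean wanted: bottom corners at crop pixels (175,556) and (222,500), z ≈ 28. Next I turn it square to the guard and carry it across.

```bash
cat >> h.py <<'E'
def g2w(x,y,z): 
    p=np.array([679,-118.,0])+x*np.array([.9975,-.0707,0])+y*np.array([.0707,.9975,0]); p[2]=z; return p
E
python3 - <<'E'
from h import *
plan(g2w(-18.5,-75,201),85.95)
E
```

```text
t 4.3 tcp [ 547.9 -123.6  199.3] xaxis [-0.002  0.    -1.   ] yhead -77.57 q7 -1.32 F [-0.1 -0.1 -1.5] w 56.3
turn units 0.1831 deg 16.48 then shift units [-0.003  0.08  -0.149] mm [  -1.9   60.1 -111.8] final yhead -94.05
```

>>> send_rows --pt "0 0 0 0.061 -1" --pt "0 0 0 0.061 -1" --pt "0 0 0 0.061 -1" --pt "0 0.01 -0.015 0 -1" --pt "0 0.02 -0.03 0 -1" --pt "0 0.02 -0.03 0 -1" --pt "0 0.015 -0.03 0 -1" --pt "0 0.01 -0.025 0 -1" --pt "0 0.005 -0.015 0 -1" --pt "0 0 -0.004 0 -1" --pt "0 0 0 0 -1" --pt "0 0 0 0 -1"

```text
time_s: 5.3
tcp_pos: [655.2, -190.6, 199.2]
tool_rot: [-0.257, 1.568, 2.814]
ft_force: [-0.4, 0.5, -0.9]
grip_width: 56.2
```

Run:
```python
from h import *
plan(g2w(-18.5,-75,173),85.95)
t=read_camera("top")["image"];s=read_camera("scene")["image"]
cv2.imwrite("pics/s3.png",cv2.resize(s[140:320,220:360],None,fx=3.3,fy=3.3,interpolation=cv2.INTER_CUBIC))
cv2.imwrite("pics/t3.png",t)
```

```text
t 5.3 tcp [ 655.2 -190.6  199.2] xaxis [-0.002  0.001 -1.   ] yhead -94.01 q7 -1.5 F [-0.4  0.5 -0.9] w 56.2
turn units 0.0004 deg 0.04 then shift units [ 0.035  0.001 -0.   ] mm [26.2  0.9 -0.2] final yhead -94.05
```

View pics/s3.png

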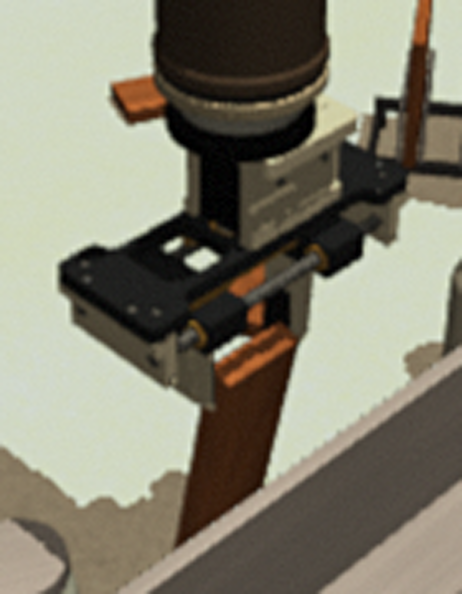

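View pics/t3.png

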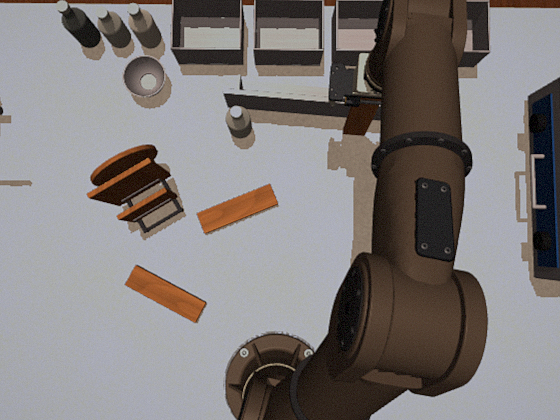

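The board hangs square, just in front of the guard, at top pixel (360,120). Lowering until it makes contact.

>>> send_rows --pt "0.008 0 0 0 -1" --pt "0.008 0 0 0 -1" --pt "0.005 0 0 0 -1" --pt "0.004 0 0 0 -1" --pt "0 0 0 0 -1" --pt "0 0 0 0 -1"

```text
time_s: 5.9
tcp_pos: [656.0, -191.4, 181.5]
tool_rot: [-0.047, 1.57, 3.024]
ft_force: [0.1, -0.3, -0.8]
grip_width: 55.8
```

>>> send_rows --pt "0.003 0 0 0 -1" --pt "0.003 0 0 0 -1" --pt "0 0 0 0 -1"

```text
time_s: 6.15
tcp_pos: [656.0, -191.3, 176.8]
tool_rot: [-0.057, 1.57, 3.014]
ft_force: [0.1, 0.1, -1.7]
grip_width: 56.0
```

>>> send_rows --pt "0.003 0 0 0 -1" --pt "0.003 0 0 0 -1" --pt "0 0 0 0 -1" --pt "0 0 0 0 -1"

```text
time_s: 6.48
tcp_pos: [656.9, -191.5, 173.4]
tool_rot: [2.992, 1.569, -0.22]
ft_force: [0.4, -0.6, 2.9]
grip_width: 56.0
```

>>> send_rows --pt "0.001 0 -0.006 0 -1" --pt "0.001 0 -0.006 0 -1" --pt "0.001 0 -0.006 0 -1" --pt "0.001 0 -0.006 0 -1" --pt "0.001 0 -0.006 0 -1" --pt "0 0 0 0 -1" --pt "0 0 0 0 -1"

```text
time_s: 7.07
tcp_pos: [678.5, -192.8, 168.1]
tool_rot: [-0.175, 1.57, 2.896]
ft_force: [0.1, 0.2, -2.2]
grip_width: 55.7
```

Run:
```python
from h import *
plan(g2w(6,-75,169),85.95)
t=read_camera("top")["image"];s=read_camera("scene")["image"]
cv2.imwrite("pics/s4.png",cv2.resize(s[140:320,220:360],None,fx=3.3,fy=3.3,interpolation=cv2.INTER_CUBIC))
```

```text
t 7.07 tcp [ 678.5 -192.8  168.1] xaxis [-0.001  0.    -1.   ] yhead -94.04 q7 -1.51 F [ 0.1  0.2 -2.2] w 55.7
turn units 0.0001 deg 0.01 then shift units [-0.001  0.    -0.002] mm [-0.9  0.3 -1.2] final yhead -94.05
```

View pics/s4.png

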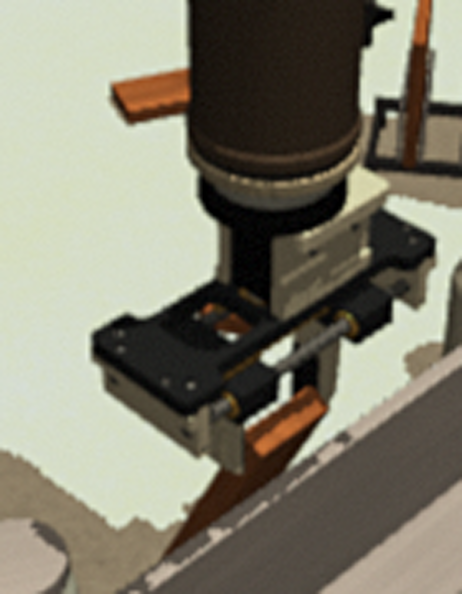

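Run:
```python
from h import *
yv=np.array([.0707,.9975,0]);n=np.array([.9975,-.0707,0]);O=np.array([679,-118.,0])
def ip(p,gy):
    d=SE[:3,:3]@np.linalg.inv(SK)@np.array([220+p[0]/3.3,140+p[1]/3.3,1]);o=SE[:3,3]
    X=o+d*(gy-(o-O)@yv)/(d@yv); return (X-O)@n,X[2]
for p,gy in[((325,408),-47),((288,462),-47),((247,437),-103),((165,555),-103),((305,390),-47)]: print(p,gy,ip(p,gy))
s=cv2.imread("pics/s4.png");cv2.imwrite("pics/s4b.png",cv2.resize(s[350:594,120:380],None,fx=2.5,fy=2.4,interpolation=cv2.INTER_CUBIC))
```

```text
(325, 408) -47 (np.float64(22.643172711375534), np.float64(182.08085958859965))
(288, 462) -47 (np.float64(-4.307074581498427), np.float64(121.00004570086764))
(247, 437) -103 (np.float64(16.745543722327604), np.float64(193.34134247742372))
(165, 555) -103 (np.float64(-54.31622212061981), np.float64(44.101671626875486))
(305, 390) -47 (np.float64(7.159129497315828), np.float64(185.6096329884083))
```

View pics/s4b.png

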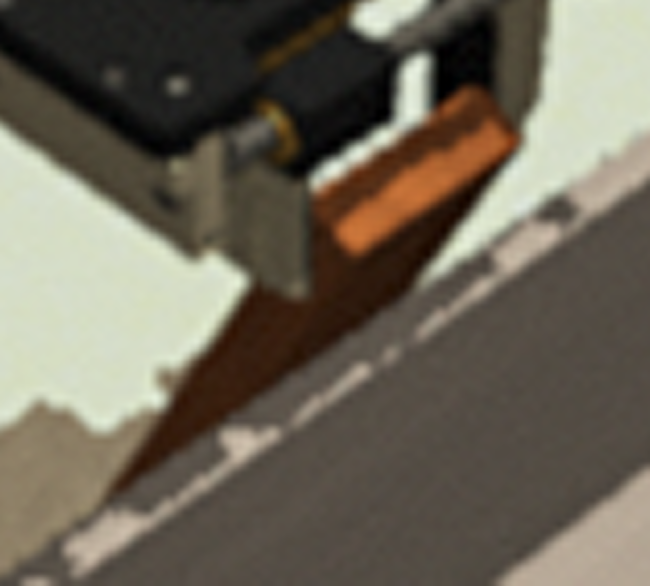

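Run:
```python
from h import *
yv=np.array([.0707,.9975,0]);n=np.array([.9975,-.0707,0]);O=np.array([679,-118.,0])
def ip(p,gy):
    d=SE[:3,:3]@np.linalg.inv(SK)@np.array([220+p[0]/3.3,140+p[1]/3.3,1]);o=SE[:3,3]
    X=o+d*(gy-(o-O)@yv)/(d@yv); return (X-O)@n,X[2]
for p,gy in[((297,342),-47),((263,490),-47),((178,540),-103),((214,390),-103)]: print(p,gy,ip(p,gy))
```

```text
(297, 342) -47 (np.float64(-0.07258931533442858), np.float64(216.6722995089151))
(263, 490) -47 (np.float64(-24.528978763470697), np.float64(82.74313563638611))
(178, 540) -103 (np.float64(-41.712815105937274), np.float64(67.45016217064017))
(214, 390) -103 (np.float64(-8.610121010251538), np.float64(210.8541080640258))
```

The lean came out at about 24°, at the edge of the wanted band, because I pressed slightly too low and the bottom slid back. I'll lift, let it swing back to about 11°, and set it down again with less descent.

>>> send_rows --pt "-0.01 0 0.004 0 -1" --pt "-0.015 0 0.008 0 -1" --pt "-0.012 0 0.01 0 -1" --pt "-0.005 0 0.006 0 -1" --pt "0 0 0 0 -1" --pt "0 0 0 0 -1" --pt "0 0 0 0 -1"

```text
time_s: 7.75
tcp_pos: [657.5, -191.4, 200.5]
tool_rot: [2.107, 1.571, -1.105]
ft_force: [0.1, 0.4, -1.2]
grip_width: 55.9
```

Run:
```python
from h import *
plan(g2w(-13,-75,178),85.95)
s=read_camera("scene")["image"]
cv2.imwrite("pics/s5.png",cv2.resize(s[140:320,220:360],None,fx=3.3,fy=3.3,interpolation=cv2.INTER_CUBIC))
```

```text
t 7.75 tcp [ 657.5 -191.4  200.5] xaxis [ 0. -0. -1.] yhead -94.05 q7 -1.5 F [ 0.1  0.4 -1.2] w 55.9
turn units 0.0 deg 0.0 then shift units [ 0.03   0.    -0.004] mm [22.5  0.2 -3.2] final yhead -94.05
```

View pics/s5.png

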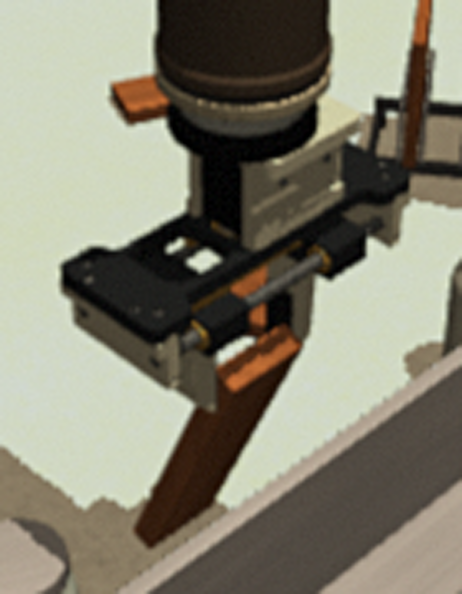

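It still holds about 24° in the air. I'll ease the grip to let it swing down.

>>> send_rows --pt "0 0 0 0 -1" --pt "-0.015 0 0 0 -1" --pt "0.015 0 0 0 -1" --pt "-0.015 0 0 0 -1" --pt "0.015 0 0 0 -1" --pt "0 0 0 0 -1" --pt "0 0 0 0 -1" --squeeze 3

```text
time_s: 8.38
tcp_pos: [657.1, -191.4, 199.7]
tool_rot: [-0.123, 1.569, 2.948]
ft_force: [-0.4, -0.5, -1.9]
grip_width: 55.9
```

Run:
```python
from h import *
plan(g2w(-13,-75,178),85.95)
s=read_camera("scene")["image"]
cv2.imwrite("pics/s6.png",cv2.resize(s[140:320,220:360],None,fx=3.3,fy=3.3,interpolation=cv2.INTER_CUBIC))
```

```text
t 8.38 tcp [ 657.1 -191.4  199.7] xaxis [-0.002  0.    -1.   ] yhead -94.05 q7 -1.5 F [-0.4 -0.5 -1.9] w 55.9
turn units 0.0 deg 0.0 then shift units [ 0.029  0.    -0.005] mm [21.7  0.3 -3.7] final yhead -94.05
```

View pics/s6.png

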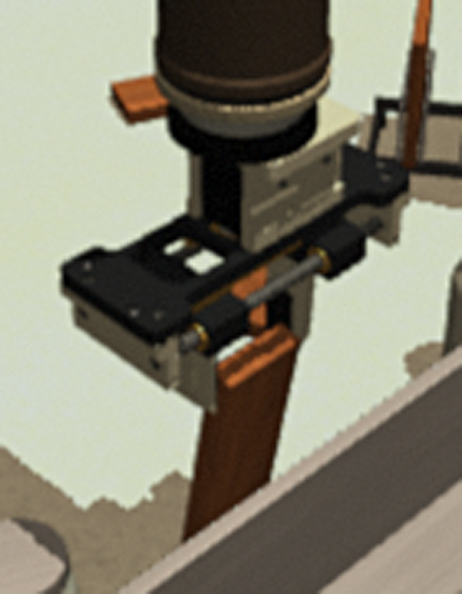

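>>> send_rows --pt "0.01 0 0 0 -1" --pt "0.01 0 0 0 -1" --pt "0.005 0 0 0 -1" --pt "0.002 0 0 0 -1" --pt "0 0 0 0 -1" --pt "0 0 0 0 -1"

```text
time_s: 8.93
tcp_pos: [657.7, -191.4, 180.2]
tool_rot: [-0.14, 1.571, 2.931]
ft_force: [0.2, -0.6, -0.8]
grip_width: 55.8
```

>>> send_rows --pt "0.001 0 0 0 -1" --pt "0.0 0 -0.005 0 -1" --pt "0.001 0 -0.005 0 -1" --pt "0.001 0 -0.006 0 -1" --pt "0.001 0 -0.006 0 -1" --pt "0.001 0 -0.006 0 -1" --pt "0 0 0 0 -1" --pt "0 0 0 0 -1"

```text
time_s: 9.6
tcp_pos: [678.9, -192.9, 176.2]
tool_rot: [-0.647, 1.571, 2.424]
ft_force: [-0.2, 0.3, -1.5]
grip_width: 55.7
```

Run:
```python
from h import *
plan(g2w(6,-75,175),85.95)
s=read_camera("scene")["image"]
cv2.imwrite("pics/s7.png",cv2.resize(s[200:320,240:360],None,fx=5,fy=5,interpolation=cv2.INTER_CUBIC))
```

```text
t 9.6 tcp [ 678.9 -192.9  176.2] xaxis [-0.  0. -1.] yhead -94.04 q7 -1.51 F [-0.2  0.3 -1.5] w 55.7
turn units 0.0002 deg 0.01 then shift units [ 0.002  0.    -0.001] mm [ 1.2  0.3 -0.8] final yhead -94.05
```

View pics/s7.png

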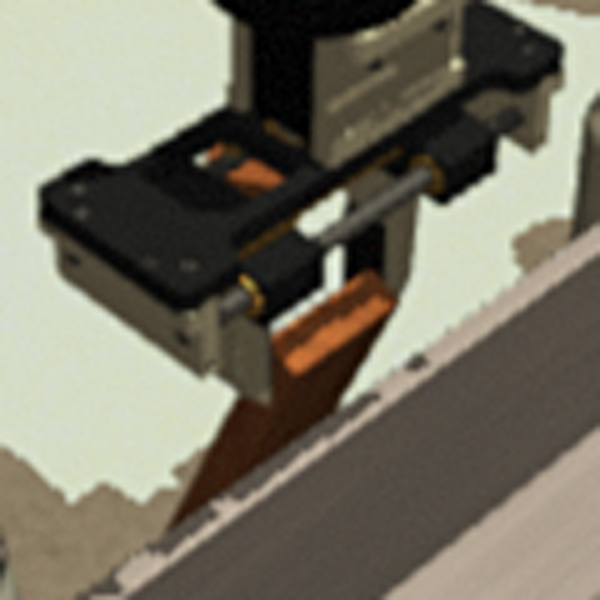

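Run:
```python
from h import *
yv=np.array([.0707,.9975,0]);n=np.array([.9975,-.0707,0]);O=np.array([679,-118.,0])
def ip(p,gy):
    d=SE[:3,:3]@np.linalg.inv(SK)@np.array([240+p[0]/5,200+p[1]/5,1]);o=SE[:3,3]
    X=o+d*(gy-(o-O)@yv)/(d@yv); return (X-O)@n,X[2]
for p,gy in[((395,302),-47),((336,408),-47),((168,525),-103),((235,408),-103)]: print(p,gy,ip(p,gy))
```

```text
(395, 302) -47 (np.float64(23.52589756575314), np.float64(190.69419872207186))
(336, 408) -47 (np.float64(-4.380697041621528), np.float64(116.58006663597314))
(168, 525) -103 (np.float64(-42.86989380444111), np.float64(62.56813333506909))
(235, 408) -103 (np.float64(-3.4966658924292813), np.float64(156.24626646395757))
```

The lean is now about 21°, with the face at the guard's top edge, inside the wanted band. Releasing.

>>> send_rows --pt "0 0 0 0 0.3" --pt "0 0 0 0 0.4" --pt "0 0 0 0 0.6" --pt "0 0 0 0 0.6" --pt "0 0 0 0 0.6" --pt "-0.01 0 0 0 0.6" --pt "-0.03 0 0 0 0.6" --pt "-0.04 0 0 0 0.6" --pt "-0.05 0 0 0 0.6" --pt "-0.05 0 0 0 0.6" --pt "-0.05 0 0 0 0.6" --pt "0 0 0 0 0.6"

```text
time_s: 10.65
tcp_pos: [681.0, -193.3, 358.9]
tool_rot: [3.022, 1.558, -0.19]
ft_force: [-0.5, 0.1, 1.4]
grip_width: 73.6
```

Run:
```python
from h import *
plan((478,331.5,370),32)
s=read_camera("scene")["image"]
cv2.imwrite("pics/s8.png",s)
```

```text
t 10.65 tcp [ 681.  -193.3  358.9] xaxis [ 0.013 -0.003 -1.   ] yhead -94.06 q7 -1.49 F [-0.5  0.1  1.4] w 73.6
turn units 0.5993 deg 53.94 then shift units [-0.02  -0.141  0.737] mm [ -15.  -106.1  552.5] final yhead -148.0
```

View pics/s8.png

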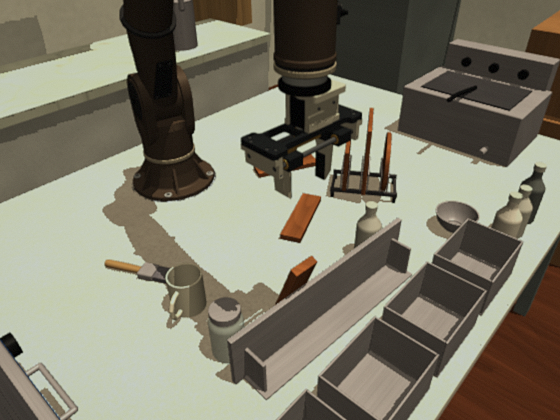

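The serve leans on the guard at scene pixel (297,280). Next is the chop. To keep joint 7 in range I turn −126° rather than +54°.

>>> send_rows --pt "0 0 0 -0.0778 0" --pt "0 0 0 -0.0778 0" --pt "0 0 0 -0.0778 0" --pt "0 0 0 -0.0778 0" --pt "0 0 0 -0.0778 0" --pt "0 0 0 -0.0778 0" --pt "0 0 0 -0.0778 0" --pt "0 0 0 -0.0778 0" --pt "0 0 0 -0.0778 0" --pt "0 0 0 -0.0778 0" --pt "0 0 0 -0.0778 0" --pt "0 0 0 -0.0778 0"

```text
time_s: 11.7
tcp_pos: [678.3, -192.9, 348.4]
tool_rot: [-1.482, 1.57, 3.062]
ft_force: [0.4, 0.0, 0.2]
grip_width: 45.6
```

>>> send_rows --pt "0 0 0 -0.0778 0" --pt "0 0 0 -0.0778 0" --pt "0 0 0 -0.0778 0" --pt "0 0 0 -0.0778 0" --pt "0 0 0 -0.0778 0" --pt "0 0 0 -0.0778 0" --pt "0 0 0 0 0" --pt "0 0 0 0 0"

```text
time_s: 12.37
tcp_pos: [678.4, -193.0, 348.5]
tool_rot: [-2.561, 1.57, 2.706]
ft_force: [-0.1, 0.3, 0.5]
grip_width: 46.2
```

Run:
```python
from h import *
plan((478,331.5,370),32)
```

```text
t 12.37 tcp [ 678.4 -193.   348.5] xaxis [-0.001  0.    -1.   ] yhead 31.77 q7 0.54 F [-0.1  0.3  0.5] w 46.2
turn units -0.0025 deg -0.23 then shift units [-0.028  0.144 -0.735] mm [ -21.2  108.  -551. ] final yhead 32.0
```

>>> send_rows --pt "0 0.0096 -0.049 -0.0025 0" --pt "0 0.0096 -0.049 0 0" --pt "0 0.0096 -0.049 0 0" --pt "0 0.0096 -0.049 0 0" --pt "0 0.0096 -0.049 0 0" --pt "0 0.0096 -0.049 0 0" --pt "0 0.0096 -0.049 0 0" --pt "0 0.0096 -0.049 0 0"

```text
time_s: 13.03
tcp_pos: [569.7, 88.0, 349.1]
tool_rot: [0.375, 1.57, -0.639]
ft_force: [-0.0, 0.4, -0.4]
grip_width: 45.9
```

>>> send_rows --pt "0 0.0096 -0.049 0 0" --pt "0 0.0096 -0.049 0 0" --pt "0 0.0096 -0.049 0 0" --pt "0 0.0096 -0.049 0 0" --pt "0 0.0096 -0.049 0 0" --pt "0 0.0096 -0.049 0 0" --pt "0 0.0096 -0.049 0 0" --pt "0 0 0 0 0" --pt "0 0 0 0 0" --pt "0 0 0 0 0"

```text
time_s: 13.87
tcp_pos: [476.4, 330.6, 348.8]
tool_rot: [-0.449, 1.57, -1.46]
ft_force: [1.1, -0.2, 0.7]
grip_width: 46.0
```

Run:
```python
from h import *
plan((478,331.5,190),32)
o=get_obs();R=Rn.from_euler('xyz',o['tool_rot']).as_matrix();p=o['tcp_pos']
r=read_camera("wrist");cv2.imwrite("pics/w2.png",r["image"])
E=np.eye(4);E[:3,:3]=R;E[:3,3]=p;E=E@r["T_tool_cam"];np.save("E.npy",E);np.save("K.npy",r["camera_matrix"])
for w in [(437.5,395.5,230),(517.5,267,230)]: print(proj(r["camera_matrix"],E,w))
```

```text
t 13.87 tcp [476.4 330.6 348.8] xaxis [ 0.    -0.001 -1.   ] yhead 32.07 q7 -0.38 F [ 1.1 -0.2  0.7] w 46.0
turn units 0.0007 deg 0.07 then shift units [ 0.212  0.003 -0.   ] mm [158.8   1.9  -0. ] final yhead 32.0
[286.177 116.777]
[285.338 276.45 ]
```

View pics/w2.png

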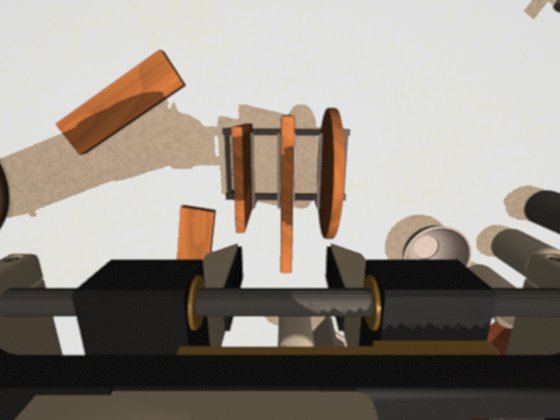

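The chop strip runs from (287,117) to (286,271), centred and aligned between the fingers. Descending.

>>> send_rows --pt "0.03 0.0025 0 0 -0.22" --pt "0.04 0 0 0 -0.22" --pt "0.04 0 0 0 -0.22" --pt "0.04 0 0 0 -0.22" --pt "0.03 0 0 0 -0.22" --pt "0.02 0 0 0 -0.22" --pt "0.011 0 0 0 -0.22" --pt "0 0 0 0 -0.22"

```text
time_s: 14.58
tcp_pos: [478.2, 329.8, 189.0]
tool_rot: [-1.271, 1.568, -2.283]
ft_force: [-0.3, -0.1, -0.2]
grip_width: 35.9
```

>>> send_rows --pt "0 0 0 0 -1" --pt "0 0 0 0 -1" --pt "0 0 0 0 -1" --pt "0 0 0 0 -1" --pt "0 0 0 0 -1" --pt "0 0 0 0 -1" --squeeze 25

```text
time_s: 15.08
tcp_pos: [478.2, 332.4, 191.7]
tool_rot: [1.535, 1.569, 0.526]
ft_force: [-0.3, -0.9, 6.4]
grip_width: 11.5
```

>>> send_rows --pt "-0.01 0 0 0 -1" --pt "-0.02 0 0 0 -1" --pt "-0.03 0 0 0 -1" --pt "-0.04 0 0 0 -1" --pt "-0.04 0 0 0 -1" --pt "-0.04 0 0 0 -1" --pt "-0.04 0 0 0 -1" --pt "-0.02 0 0 0 -1" --pt "-0.01 0 0 0 -1" --pt "0 0 0 0 -1" --pt "0 0 0 0 -1"

```text
time_s: 16.0
tcp_pos: [477.6, 331.8, 377.2]
tool_rot: [-1.296, 1.57, -2.305]
ft_force: [0.0, -0.5, -4.1]
grip_width: 11.7
```

Run:
```python
from h import *
plan(g2w(-36,85,380),-4.05)
s=read_camera("scene")["image"]
cv2.imwrite("pics/s9.png",s)
```

```text
t 16.0 tcp [477.6 331.8 377.2] xaxis [-0.001 -0.001 -1.   ] yhead 32.22 q7 -0.37 F [ 0.  -0.5 -4.1] w 11.7
turn units 0.403 deg 36.27 then shift units [-0.003  0.262  0.466] mm [ -2.6 196.7 349.4] final yhead -4.05
```

View pics/s9.png

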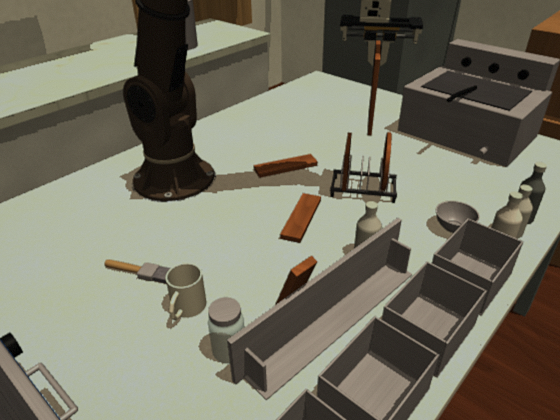

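The chop is out of the rack and the square and disc are undisturbed. Turning and carrying.

>>> send_rows --pt "0 0 0 0.05 -1" --pt "0 0 0 0.0706 -1" --pt "0 0 0 0.0706 -1" --pt "0 0 0 0.0706 -1" --pt "0 0 0 0.0706 -1" --pt "0 0 0 0.0706 -1" --pt "0 0 0 0 -1" --pt "0 0.01 0.02 0 -1" --pt "0 0.018 0.035 0 -1" --pt "0 0.02 0.038 0 -1" --pt "0 0.02 0.038 0 -1" --pt "0 0.02 0.038 0 -1"

```text
time_s: 17.05
tcp_pos: [534.7, 199.3, 377.0]
tool_rot: [-0.997, 1.569, -2.634]
ft_force: [1.4, -0.9, -2.2]
grip_width: 11.7
```

>>> send_rows --pt "0 0.025 0.038 0 -1" --pt "0 0.025 0.038 0 -1" --pt "0 0.025 0.038 0 -1" --pt "0 0.025 0.038 0 -1" --pt "0 0.025 0.038 0 -1" --pt "0 0.02 0.038 0 -1" --pt "0 0.015 0.03 0 -1" --pt "0 0.005 0.02 0 -1" --pt "0 0 0 0 -1" --pt "0 0 0 0 -1"

```text
time_s: 17.88
tcp_pos: [642.9, -16.2, 377.1]
tool_rot: [-1.71, 1.569, 2.932]
ft_force: [-0.0, 0.3, -2.5]
grip_width: 12.0
```

Run:
```python
from h import *
plan(g2w(-42,85,161+25),-4.05)
s=read_camera("scene")["image"]
cv2.imwrite("pics/s10.png",s)
```

```text
t 17.88 tcp [642.9 -16.2 377.1] xaxis [-0.002  0.    -1.   ] yhead -4.0 q7 -0.29 F [-0.   0.3 -2.5] w 12.0
turn units 0.0005 deg 0.05 then shift units [0.255 0.002 0.019] mm [191.1   1.5  14. ] final yhead -4.05
```

View pics/s10.png

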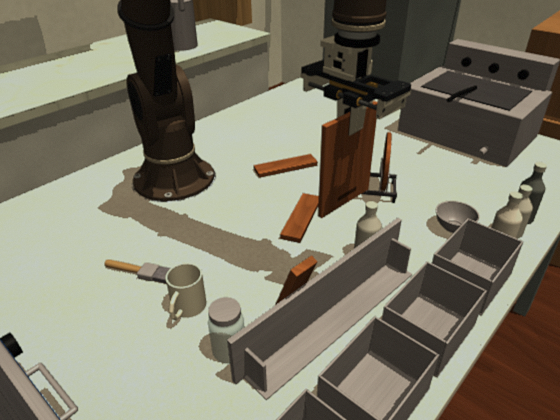

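>>> send_rows --pt "0 0.002 0.012 0 -1" --pt "0 0 0.007 0 -1" --pt "0.02 0 0 0 -1" --pt "0.035 0 0 0 -1" --pt "0.04 0 0 0 -1" --pt "0.04 0 0 0 -1" --pt "0.04 0 0 0 -1" --pt "0.04 0 0 0 -1" --pt "0.03 0 0 0 -1" --pt "0.02 0 0 0 -1" --pt "0.005 0 0 0 -1" --pt "0 0 0 0 -1"

```text
time_s: 18.93
tcp_pos: [643.2, -30.2, 174.9]
tool_rot: [-1.433, 1.569, -3.074]
ft_force: [0.0, -0.3, -2.3]
grip_width: 12.4
```

Run:
```python
from h import *
plan(g2w(-42,85,161),-4.05)
s=read_camera("scene")["image"]
cv2.imwrite("pics/s11.png",cv2.resize(s[100:340,220:460],None,fx=2.5,fy=2.5,interpolation=cv2.INTER_CUBIC))
```

```text
t 18.93 tcp [643.2 -30.2 174.9] xaxis [-0.002 -0.    -1.   ] yhead -4.01 q7 -0.34 F [ 0.  -0.3 -2.3] w 12.4
turn units 0.0004 deg 0.04 then shift units [ 0.018 -0.     0.   ] mm [13.9 -0.   0.1] final yhead -4.05
```

View pics/s11.png

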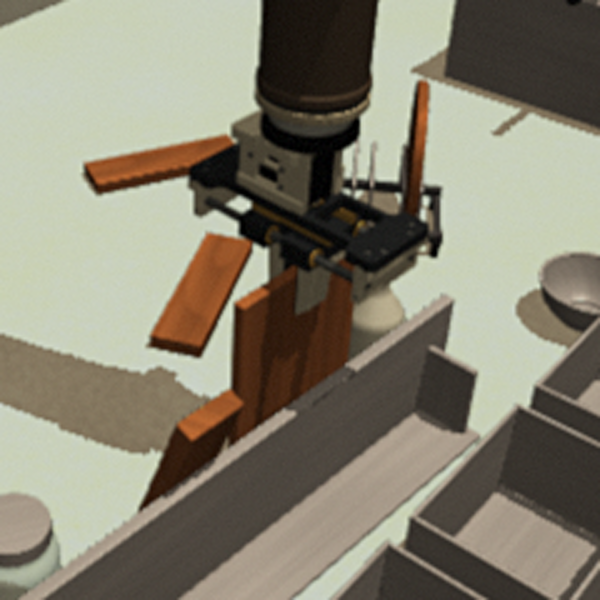

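The chop hangs upright in front of the guard, clear of the serve and bottle. Lowering to contact.

>>> send_rows --pt "0.008 0 0 0 -1" --pt "0.005 0 0 0 -1" --pt "0.002 0 0 0 -1" --pt "0.002 0 0 0 -1" --pt "0 0 0 0 -1" --pt "0 0 0 0 -1"

```text
time_s: 19.48
tcp_pos: [644.0, -30.1, 163.1]
tool_rot: [1.5, 1.571, -0.142]
ft_force: [0.7, -0.1, -2.7]
grip_width: 11.8
```

>>> send_rows --pt "0.001 0 0 0 -1" --pt "0.001 0 0 0 -1" --pt "0 0 0 0 -1" --pt "0 0 0 0 -1"

```text
time_s: 19.82
tcp_pos: [644.1, -30.0, 161.7]
tool_rot: [1.699, 1.57, 0.057]
ft_force: [0.0, 0.8, -1.1]
grip_width: 12.0
```

>>> send_rows --pt "0.001 0 0 0 -1" --pt "0 0 0 0 -1" --pt "0 0 0 0 -0.7" --pt "0 0 0 0 -0.6" --pt "0 0 0 0 -0.5" --pt "0 0 0 0 -0.4" --pt "0 0 0 0 -0.3" --pt "0 0 0 0 -0.26" --pt "0 0 0 0 -0.26" --pt "0 0 0 0 -0.26" --squeeze 10

```text
time_s: 20.65
tcp_pos: [643.9, -30.1, 160.7]
tool_rot: [-0.411, 1.571, -2.052]
ft_force: [-0.5, 0.1, -0.3]
grip_width: 33.9
```

>>> send_rows --pt "0 0.005 0 0 -0.26" --pt "0 0.006 0 0 -0.26" --pt "0 0.006 0 0 -0.26" --pt "0 0.006 0 0 -0.26" --pt "0 0.006 0 0 -0.26" --pt "0 0.006 0 0 -0.26" --pt "0 0 0 0 -0.26" --pt "0 0 0 0 -0.26"

```text
time_s: 21.32
tcp_pos: [670.3, -31.9, 160.5]
tool_rot: [-2.472, 1.571, 2.17]
ft_force: [0.1, 1.0, -0.6]
grip_width: 33.7
```

Run:
```python
from h import *
plan(g2w(12,85,161),-4.05)
s=read_camera("scene")["image"]
cv2.imwrite("pics/s12.png",cv2.resize(s[100:340,220:460],None,fx=2.5,fy=2.5,interpolation=cv2.INTER_CUBIC))
```

```text
t 21.32 tcp [670.3 -31.9 160.5] xaxis [-0.  0. -1.] yhead -4.06 q7 -0.34 F [ 0.1  1.  -0.6] w 33.7
turn units -0.0001 deg -0.01 then shift units [-0.001  0.036  0.   ] mm [-0.5 26.7  0.2] final yhead -4.05
```

View pics/s12.png

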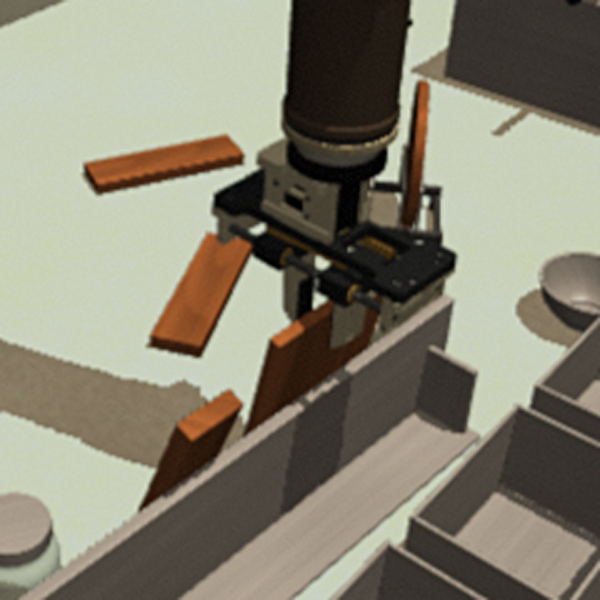

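The board has tipped onto the far finger. I keep moving to guide it onto the guard.

>>> send_rows --pt "0 0.005 0 0 -0.26" --pt "0 0.005 0 0 -0.26" --pt "0 0.005 0 0 -0.26" --pt "0 0.005 0 0 -0.26" --pt "0 0.005 0 0 -0.26" --pt "0 0.005 0 0 -0.26" --pt "0 0.003 0 0 -0.26" --pt "0 0 0 0 -0.26" --pt "0 0 0 0 -0.26"

```text
time_s: 22.12
tcp_pos: [694.8, -33.6, 160.6]
tool_rot: [-1.7, 1.571, 2.941]
ft_force: [-0.2, -0.6, -0.7]
grip_width: 34.2
```

Run:
```python
from h import *
plan(g2w(12,85,161),-4.05)
s=read_camera("scene")["image"]
cv2.imwrite("pics/s13.png",cv2.resize(s[140:320,260:440],None,fx=3.3,fy=3.3,interpolation=cv2.INTER_CUBIC))
```

```text
t 22.12 tcp [694.8 -33.6 160.6] xaxis [-0.  0. -1.] yhead -4.05 q7 -0.33 F [-0.2 -0.6 -0.7] w 34.2
turn units -0.0 deg -0.0 then shift units [-0.001  0.003  0.   ] mm [-0.4  2.2  0.3] final yhead -4.05
```

View pics/s13.png

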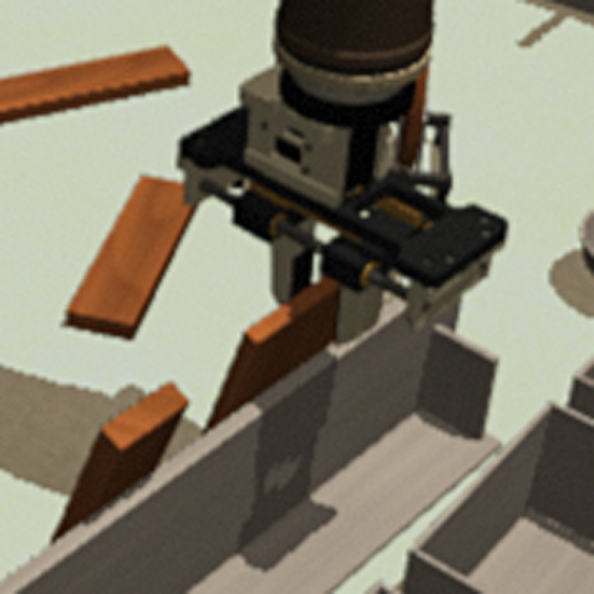

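>>> send_rows --pt "0 0 0 0 0" --pt "0 0 0 0 0" --pt "0 0 0 0 0" --pt "-0.005 0 0 0 0" --pt "-0.01 0 0 0 0" --pt "-0.02 0 0 0 0" --pt "-0.03 0 0 0 0" --pt "-0.04 0 0 0 0" --pt "-0.05 0 0 0 0" --pt "-0.05 0 0 0 0" --pt "-0.05 0 0 0 0" --pt "-0.02 0 0 0 0"

```text
time_s: 23.17
tcp_pos: [695.7, -33.1, 374.2]
tool_rot: [1.741, 1.563, 0.099]
ft_force: [0.8, 0.8, 0.7]
grip_width: 45.8
```

>>> send_rows --pt "0 -0.03 0 0 0" --pt "0 -0.05 0 0 0" --pt "0 -0.05 0 0 0" --pt "0 -0.05 0 0 0" --pt "0 -0.05 0 0 0" --pt "0 -0.05 0 0 0" --pt "0 -0.03 0 0 0" --pt "0 0 0 0 0" --pt "0 0 0 0 0"

```text
time_s: 23.92
tcp_pos: [462.3, -17.2, 368.4]
tool_rot: [1.123, 1.568, -0.519]
ft_force: [0.6, 0.9, 0.5]
grip_width: 46.0
```

Run:
```python
from h import *
plan(g2w(12,85,161),-4.05)
s=read_camera("scene")["image"];t=read_camera("top")["image"]
cv2.imwrite("pics/s14.png",s);cv2.imwrite("pics/t14.png",t)
cv2.imwrite("pics/s14c.png",cv2.resize(s[180:320,250:400],None,fx=4,fy=4,interpolation=cv2.INTER_CUBIC))
cv2.imwrite("pics/t14c.png",cv2.resize(t[70:250,215:445],None,fx=3.4,fy=3.3,interpolation=cv2.INTER_CUBIC))
```

```text
t 23.92 tcp [462.3 -17.2 368.4] xaxis [ 0.003 -0.001 -1.   ] yhead -4.06 q7 -0.21 F [0.6 0.9 0.5] w 46.0
turn units -0.0002 deg -0.01 then shift units [ 0.277  0.313 -0.   ] mm [208.1 234.8  -0. ] final yhead -4.05
```

View pics/s14.png

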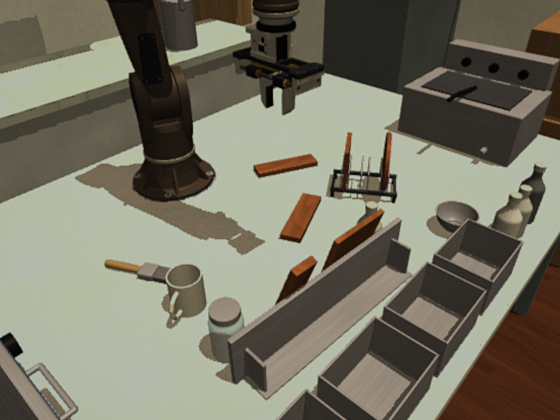

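View pics/s14c.png

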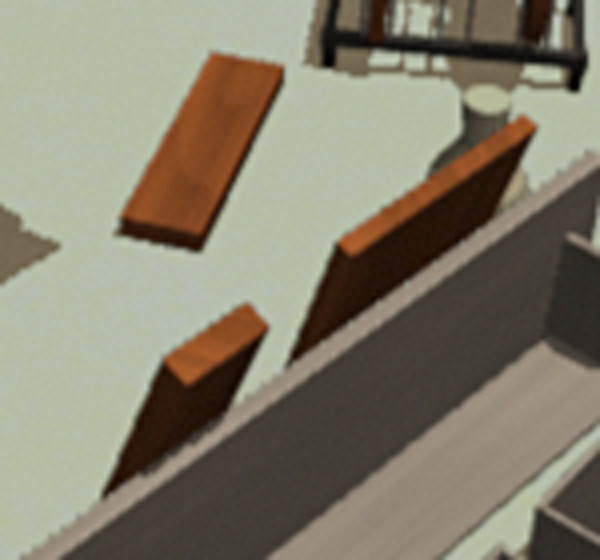

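View pics/t14c.png

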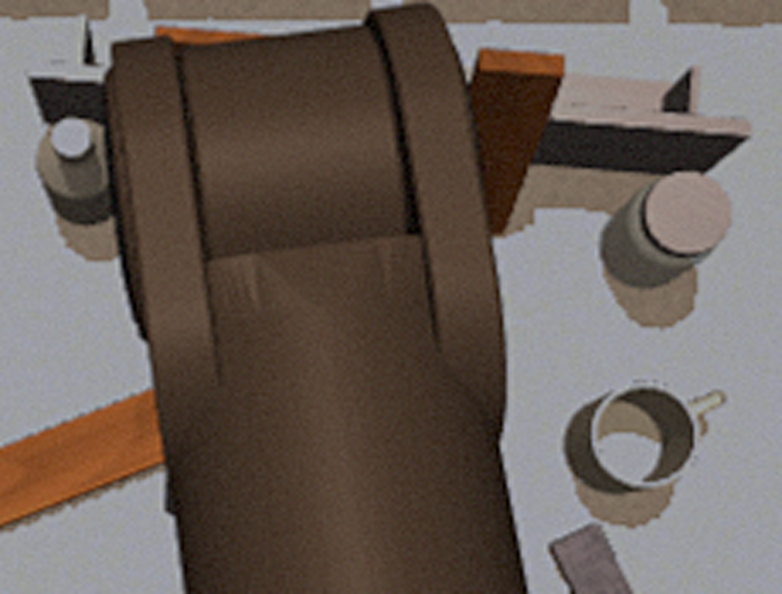

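Both boards lean on the guard. I move the arm aside for a clear top view.

>>> send_rows --pt "0 0 -0.03 0 0" --pt "0 0 -0.05 0 0" --pt "0 0 -0.05 0 0" --pt "0 0 -0.05 0 0" --pt "0 0 -0.05 0 0" --pt "0 0 -0.05 0 0" --pt "0 0 -0.05 0 0" --pt "0 0 -0.05 0 0" --pt "0 0 -0.05 0 0" --pt "0 0 -0.05 0 0" --pt "0 0 0 0 0" --pt "0 0 0 0 0"

```text
time_s: 25.02
tcp_pos: [488.0, 345.0, 365.6]
tool_rot: [-1.852, 1.568, 2.794]
ft_force: [0.9, -0.4, -0.7]
grip_width: 45.4
```

Run:
```python
from h import *
s=read_camera("scene")["image"];t=read_camera("top")["image"]
cv2.imwrite("pics/s15.png",s)
cv2.imwrite("pics/s15c.png",cv2.resize(s[180:320,250:400],None,fx=4,fy=4,interpolation=cv2.INTER_CUBIC))
cv2.imwrite("pics/t15c.png",cv2.resize(t[70:250,215:445],None,fx=3.4,fy=3.3,interpolation=cv2.INTER_CUBIC))
```

```text
(no output)
```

View pics/t15c.png

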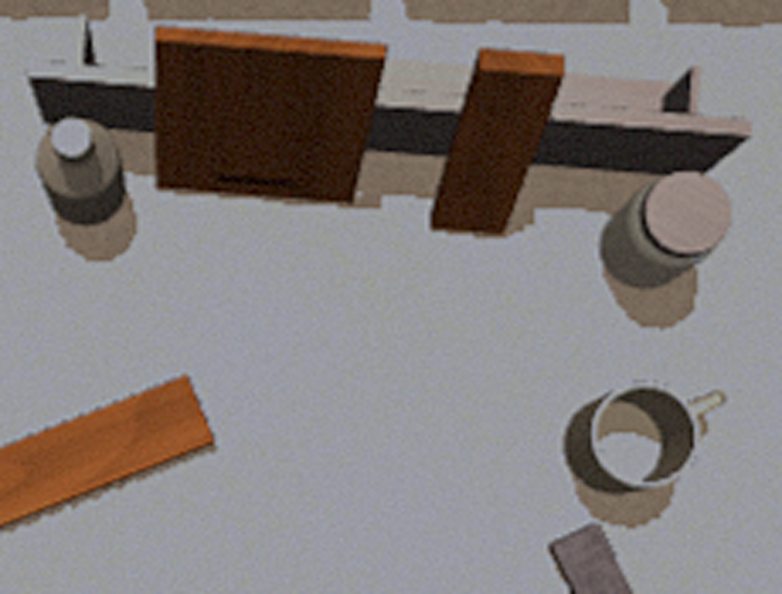

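View pics/s15.png

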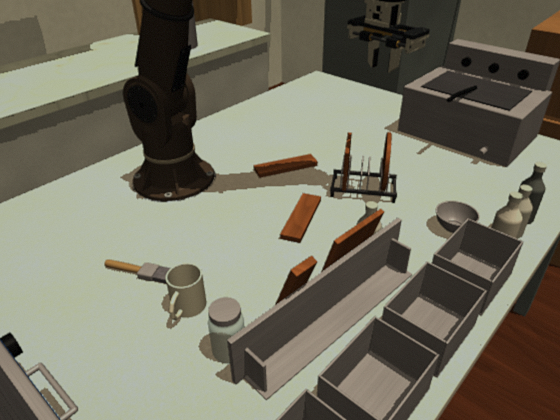

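Run:
```python
from h import *
yv=np.array([.0707,.9975,0]);n=np.array([.9975,-.0707,0]);O=np.array([679,-118.,0])
A=lambda x,y:(215+x/3.4,70+y/3.3)
for nm,bt,tp,th,tt in[("serve",[(432,229),(503,236)],[(478,68),(560,75)],18,22),("chop",[(157,189),(352,203)],[(157,40),(382,55)],12,17)]:
  for it in range(4):
    a=np.radians(tt); zb=th*np.sin(a); zt=zb+200*np.cos(a)
    b=[top(A(*p),zb)-O for p in bt]; t=[top(A(*p),zt)-O for p in tp]
    gb=[(q@n,q@yv) for q in b]; gt=[(q@n,q@yv) for q in t]
    dx=np.mean([g[0] for g in gt])-np.mean([g[0] for g in gb]); tt=np.degrees(np.arctan2(dx,zt-zb))
  c=np.cos(a);s=np.sin(a)
  print(nm,"tilt",round(tt,1),"bottom",np.round(gb,1).tolist(),"top",np.round(gt,1).tolist(),"yaw bottom/top",[round(np.degrees(np.arctan2(g[0][0]-g[1][0],g[0][1]-g[1][1])),1) for g in (gb,gt)],
   "face x at z120",np.mean([g[0] for g in gb])+th*c+120*np.tan(a))
```

```text
serve tilt 19.4 bottom [[-62.1, -47.5], [-63.2, -101.0]] top [[4.1, -45.8], [3.7, -98.4]] yaw bottom/top [np.float64(1.1), np.float64(0.4)] face x at z120 -3.3077733553132447
chop tilt 15.4 bottom [[-47.1, 161.6], [-46.0, 13.8]] top [[5.6, 160.9], [7.3, 16.3]] yaw bottom/top [np.float64(-0.4), np.float64(-0.7)] face x at z120 -1.9822645690146317
```

Run:
```python
from h import *
a=cv2.imread("pics/s14.png");b=read_camera("scene")["image"]
print(cv2.absdiff(a,b)[215:300,270:390].mean(), cv2.absdiff(a,b)[300:400,400:500].mean())
print(hand_in(), get_obs()['time_s'])
```

```text
2.1887254901960786 2.0637
the job is handed in; nothing more can be done
the job is handed in; nothing more can be done
```

Both boards stand on a short edge on the worktop, leaning against the front of the guard, and I handed the job in at about 25 s. The hand-in reported no verdict.

| Board | Lean off upright | Out of square to the guard | Position along the guard |
|---|---|---|---|
| Narrow board | about 19–21° | about 1° | −101 to −47 mm |
| Tall board | about 15° | under 1° | +14 to +162 mm |

- **Narrow board:** I took the rightmost of the three look-alikes, let it hang from a light grip and set its foot down. My first try leaned about 24°, so I lifted it and set it down again.
- **Tall board:** I drew it straight up out of the middle slot, set it upright before the guard and tipped it over gently between the open fingers.
- **Clearance:** there is a gap of about 60 mm between the boards. The bottle, jar, mug, brush, square and round board look unmoved in the last pictures, but I did not measure them again.
- **Stillness:** scene pictures taken about 1 s apart differ around the boards only by camera noise.
- **Contact not measured directly:** in the last measurement both faces came out 2–3 mm short of the guard at its top edge. I put this down to calibration error, because both boards are well past their balance point and stand still.

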